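# Hang the last hook flask on the prize display

## Robot

A 6-joint arm with a two-finger parallel gripper is mounted at the origin on the work surface. World frame = base frame: x ahead of the robot, y to its left, z up, the work surface at z = 0. Lengths are in m, angles in rad, forces in N, time in s.
With the tool pointing down it reaches from about 0.25 to 0.775 m from the base axis. Payload 8.9 kg.
Tool frame: the origin (TCP) lies where the fingers leave the gripper's body, on its centre line; the fingertips stand 73 mm ahead of it and the grasp point (between the pads) lies 54 mm ahead of it; z points along the fingers, y is the direction in which the jaws open and shut (so a half turn about z gives the same grasp; the last joint's range is limited). The gripper opens to 85 mm and grips with 20 to 120 N. Pads are 22 mm wide; open, the fingers measure 114 mm over their backs; the gripper's body (76 mm by 85 mm) begins 54 mm behind the grasp point. The pads swing forward as they close: fully open they stand 13 mm farther back than shut.
Start: joints at [1.154, 0.291, -0.153, 1.127, 0, 1.431], TCP at [0.144, 0.505, 0.304] pointing down, gripper open.
Joint ranges: [-2.52, 2.52], [-0.91, 1.74], [-1.3, 1.37], [-1.96, 2.02], [-1.52, 1.47], [-3.14, 3.14]. Speed limits (rad/s): [2.22, 2.22, 2.79, 3.14, 3.14, 3.14].

## Interface

Orientations are given as a unit quaternion [x, y, z, w].
In Python, from cell import * gives the robot as it stands.
- The arm moves only by the shell command python3 -m handwheel 'ROWS' [OPENING] [FORCE]. ROWS is JSON, a list that holds one entry, the list of rows, each a list of 6 numbers: the shift along the world's x, y, z in mm, then the turn, a rotation vector about the world's x, y, z in degrees. A call has 1 to 10 rows; each row shifts and turns the commanded pose from where the row before left it; what a row does not reach is not made up. A row lasts 1/10 s, in which the tool goes at most 50 mm and 8.59 degrees, less where a joint would pass 70% of its speed; a pose out of reach is approached as far as the arm can. A call is refused whole if a number of a shift passes 50 or a number of a turn 8.59, either way. A call with a gripper value outside its range is refused whole. OPENING is the opening, from 0 (shut) to 1 (fully open), set as the call begins (- or left out, the last holds). The fingers move at their own pace and stop on an object; FORCE is the grip in N (left out, the last holds). Time passes only in rows, so rows that do not move let the fingers close. It gives the time, the measured TCP pose, the force and the opening at its end, in the units of the state.
- get_state(): the state, without advancing time (a new reading comes with each control period).
- read_camera(name): name is "scene" or "top"; returns a dict with "frame" (480x640x3 uint8, red, green, blue), "fx", "fy", "cx", "cy" (pixels), "view" (4x4, takes a point from world to camera coordinates). Camera axes: x right, y down, z forward; pixel columns grow to the right and rows downward; lengths in m; the calibration is good to about 2 mm. A picture is of the moment at which its call begins. There is no depth.
- hand_in(): hands the job in, once; it reports no verdict.
The state is a dict: "time": time; "joints": joint angles; "joint_velocities": joint speeds; "tau": joint torques, N m; "position": TCP position; "ee_rot": TCP orientation; "force": force on the tool from outside, world axes, zero at the start; "moment": the same for the moment, N m; "opening": finger opening in m.
Only numpy, scipy, OpenCV 4.12 (cv2) and the standard library are available. Lean on these libraries where they do the work, as an engineer would, in place of code of your own. Each camera call takes 0.05 s, during which the arm holds its last target. There are 200 camera calls.

## Task

Hang the small flask that has the wire hook, standing on the table, on the upper rod of the display rail, in the wide gap between two of the flasks already hanging there. Lower it in so that it hangs upright by its hook on the far side of the rail like the others, and leave those neighbours hanging where they are.

Things in the scene. Friction and masses are not known exactly. Their poses are not given: they have to be found in the camera images.
- flask_mid (a point): Flask to hang, the only one standing on the table with a hook (along its -x; z up). Black, 60 mm wide (foot 44), orange lid, 126 mm tall, 150 g. Point: on its axis, 63 mm above the underside. Spout to grip: round, 24 mm wide, 31 to 63 mm above the point. Rod goes up into the hook 30 to 68 mm from the axis and seats 45 mm from it, 16 mm above the point; wire ends 7 mm below the point.
- rail_mid (a point): Middle of the display rail's upper rod, on its axis, 115 mm above the table: steel, 10 mm thick, 490 mm long, along y; x points to the far side, where flasks hang. A stop rod 40 mm below, 9 mm along x, steadies their sides. End posts 131 mm high. A hung flask's axis is 45 mm along x from the rod, its own x along this x, its middle 16 mm below the rod's axis, its underside 36 mm above the table.
- hung_right_mid (a point): Hanging flask on the right (-y) of the free place, the same shape and hook as the flask to hang; point on its axis, 63 mm above its underside, 63 mm below its top; z up, hook along -x. Hook: two 5 mm steel wires 18 mm apart, out from under the lid to 50 mm from the axis, then bent down and outwards. A third such flask hangs 84 to 92 mm further to -y.
- hung_left_mid (a point): Hanging flask on the left (+y) of the free place, the same shape again; point on its axis, 63 mm above its underside. The two neighbours hang 164 to 176 mm apart, centre to centre, so the free place between their sides is 104 to 116 mm wide; the new flask is 60 mm wide.
Things that resemble listed ones, but are neither listed nor needed, are in the scene too. What is shaped like the part that bears hung_left_mid but red or yellow is not meant.

How it is judged:
At the end, for the whole second after the job is handed in: The hooked flask hangs still on the upper rod: middle 30-60 mm to the far side of the rod and 4-28 mm below its axis, over 55 mm along the rod from each neighbour's centre, upright within 15 degrees, slower than 30 mm/s; each neighbour within 20 mm of its starting place (x of flask_mid in the frame of rail_mid between 0.03 and 0.06 m and z of flask_mid in the frame of rail_mid between -0.028 and -0.004 m and y of flask_mid in the frame of hung_right_mid above 0.055 m and y of flask_mid in the frame of hung_left_mid below -0.055 m and angle between flask_mid's own z axis and vertical below 0.26 rad and linear speed of flask below 0.03 m/s and distance of each of hung_right_mid, hung_left_mid from where it was at the start of the episode below 0.02 m); the robot touches nothing.
It fails at once if a hanging neighbour is pushed more than 40 mm from its place or knocked off (distance of any of hung_right_mid, hung_left_mid from where it was at the start of the episode above 0.04 m).
It also fails if it takes over 51 s, if anything falls off the work surface, if the arm or the gripper's body presses on something with over 40 N, if the wrist force passes 120 N, or if a joint passes its speed limit or range.

## Working session

There is one attempt and no reset: what is moved stays moved. The work goes in short steps, Python scripts to look and compute and a shell command to move; the robot and the scene stay as the last step left them, time stands still between calls to the robot, and variables do not carry over. Pictures are saved under pics/ and viewed, on a budget of 10 in all, crops included, one or two more only if the job needs it, and the job is handed in when it is done.

```bash
mkdir -p pics
cat > h.py <<'E'
from cell import *
import numpy as np, cv2
def ray(c,u,v):
    V=np.array(c["view"]);R=V[:3,:3];t=V[:3,3]
    return -R.T@t, R.T@np.array([(u-c["cx"])/c["fx"],(v-c["cy"])/c["fy"],1.])
def onz(c,u,v,z):
    o,d=ray(c,u,v);return o+d*(z-o[2])/d[2]
def proj(c,p):
    V=np.array(c["view"]);q=V[:3,:3]@np.array(p)+V[:3,3]
    return np.array([c["fx"]*q[0]/q[2]+c["cx"],c["fy"]*q[1]/q[2]+c["cy"]])
def cross(c1,p1,c2,p2):
    o1,d1=ray(c1,*p1);o2,d2=ray(c2,*p2)
    s=np.linalg.lstsq(np.c_[d1,-d2],o2-o1,rcond=None)[0]
    a,b=o1+s[0]*d1,o2+s[1]*d2
    return (a+b)/2,np.linalg.norm(a-b)
def save(n,im): cv2.imwrite("pics/"+n+".png",im[:,:,::-1])
E
python3 - <<'E'
from h import *
for n in("scene","top"):
    c=read_camera(n);save(n+"1",c["frame"]);print(n,c["fx"],np.round(ray(c,320,240),3))
s=get_state();print(s["time"],s["position"],s["ee_rot"])
E
```

```text
scene 613.3593608511272 [[ 1.535  0.044  0.873]
 [-0.821  0.003 -0.571]]
top 620.1532626075523 [[ 0.334  0.004  1.535]
 [ 0.104  0.013 -0.995]]
0.1 [0.14385715 0.50459511 0.30339775] [ 1.38458635e-01  9.90368043e-01 -5.67678659e-04 -1.56253579e-04]
```

View pics/scene1.png

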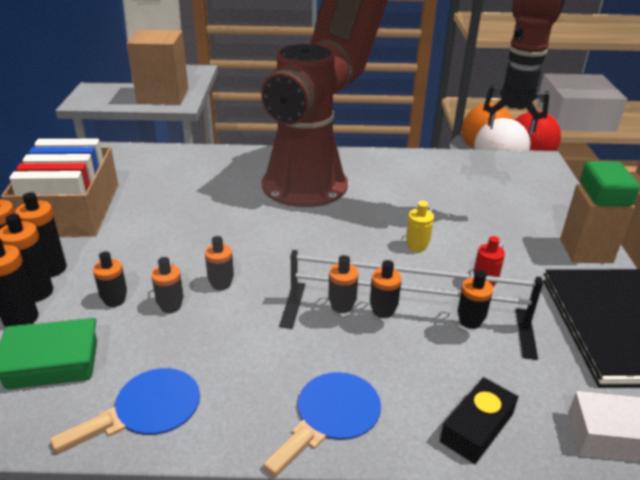

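View pics/top1.png

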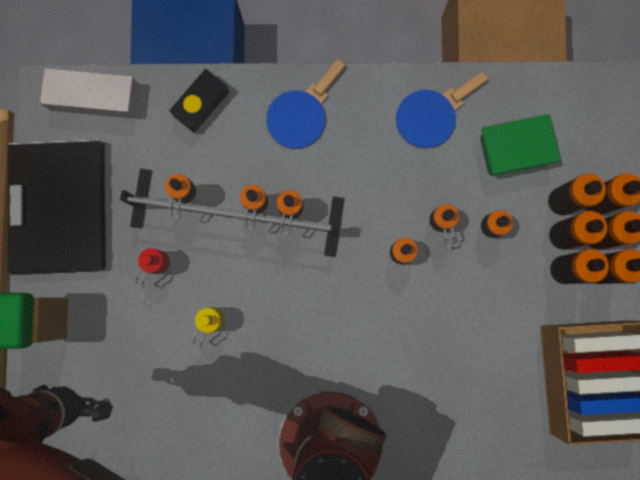

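Candidates (top image) that could be the flask to hang: three orange-lidded black ones stand at (404,250), (446,216) and (500,223). Wires are visible only below (446,216), near (450,238). The red (152,261) and yellow (208,320) flasks have hooks but are the wrong colour. The tall flasks at the right have none. The flasks hanging on the rail are at (178,187), (253,197) and (289,203), with the wide gap between 178 and 253. I'll check the choice in a close crop.

Run:
```python
from h import *
c=read_camera("top");f=c["frame"]
a=cv2.resize(f[190:270,380:520],None,fx=5.7,fy=5.7,interpolation=2)[:,:798]
b=cv2.resize(f[160:260,115:350],(798,340),interpolation=2)
a=a[:, :798]
a=cv2.resize(f[190:230+20,390:520],(798,250*798//798+0),interpolation=2) if 0 else cv2.resize(f[190:270,380:580],(798,319)) if 0 else cv2.resize(f[195:265,390:520],(464,250))
im=np.zeros((600,798,3),np.uint8);im[:340]=b;im[345:595,:464]=a
s=read_camera("scene")["frame"];im[345:595,468:798]=cv2.resize(s[230:330,85:217+0],(330,250))
save("crop1",im)
for n in("scene","top"):
    c=read_camera(n);h=cv2.cvtColor(c["frame"],cv2.COLOR_RGB2HSV)
    m=cv2.inRange(h,(4,160,90),(16,255,255))
    k,l,st,ce=cv2.connectedComponentsWithStats(m)
    for i in range(1,k):
        if 60<st[i,4]<2000: print(n,st[i],ce[i].round(1),onz(c,*ce[i],.12).round(3))
```

```text
scene [462 104  29  43 653] [474.4 122.5] [-0.178  0.501  0.12 ]
scene [495 106  17  12 131] [502.4 112.8] [-0.255  0.602  0.12 ]
scene [206 245  25  17 258] [218.6 253.9] [ 0.512 -0.162  0.12 ]
scene [ 94 260  28  20 374] [107.7 270.5] [ 0.576 -0.374  0.12 ]
scene [330 264  28  21 373] [343.4 275. ] [0.573 0.096 0.12 ]
scene [152 266  27  19 326] [165.9 276. ] [ 0.589 -0.255  0.12 ]
scene [373 268  28  22 426] [386.1 280. ] [0.586 0.18  0.12 ]
scene [462 278  31  23 472] [477.  290.1] [0.611 0.353 0.12 ]
top [165 174  26  25 367] [178.1 186.4] [0.607 0.352 0.12 ]
top [570 174  36  32 703] [586.8 190. ] [ 0.596 -0.589  0.12 ]
top [608 174  32  32 627] [623.3 189.8] [ 0.596 -0.672  0.12 ]
top [241 185  25  25 375] [252.8 197.4] [0.581 0.178 0.12 ]
top [277 190  25  25 394] [289.  202.7] [0.568 0.095 0.12 ]
top [433 204  26  25 379] [445.2 216.4] [ 0.536 -0.264  0.12 ]
top [487 210  26  25 383] [498.4 222.7] [ 0.521 -0.385  0.12 ]
top [572 211  36  33 739] [588.3 227.3] [ 0.51  -0.589  0.12 ]
top [610 211  30  33 635] [624.5 227.2] [ 0.51  -0.672  0.12 ]
top [392 238  25  25 392] [403.9 250.1] [ 0.458 -0.169  0.12 ]
top [573 249  36  34 754] [589.7 265.5] [ 0.422 -0.59   0.12 ]
top [611 249  29  34 627] [625.5 265.3] [ 0.423 -0.67   0.12 ]
```

View pics/crop1.png

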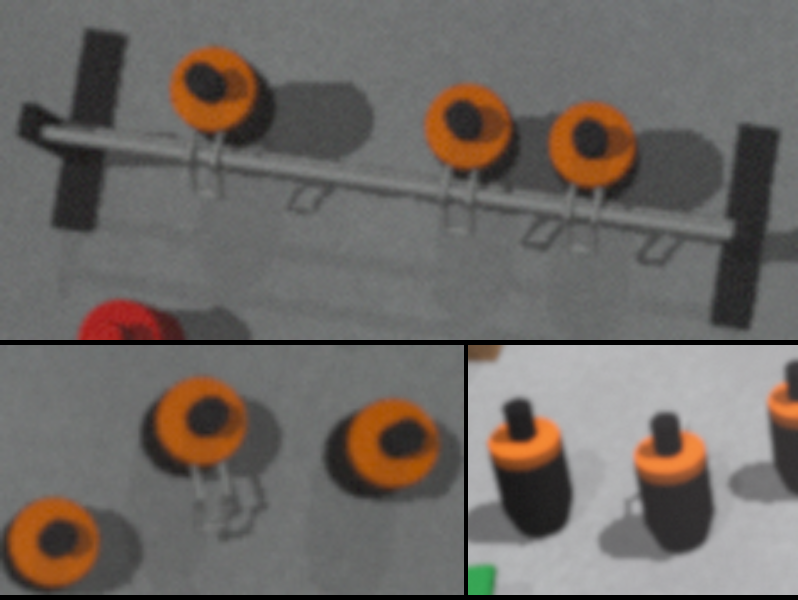

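The crop shows that the middle flask at top (446,216) is the one with the two-wire hook, pointing down in the image (-x) and slightly right. Its two neighbours have none. The rail's gap lies between top (178,187) and (253,197). Now I'll measure the exact poses.

Run:
```python
from h import *
P={}
C={n:read_camera(n) for n in("scene","top")}
def lid(n,u,v):
    c=C[n];h=cv2.cvtColor(c["frame"],cv2.COLOR_RGB2HSV)
    m=cv2.inRange(h,(3,130,60),(18,255,255))
    k,l,st,ce=cv2.connectedComponentsWithStats(m)
    i=1+np.argmin(np.hypot(*(ce[1:]-[u,v]).T))
    ct=max(cv2.findContours((l==i).astype(np.uint8),0,1)[0],key=len)
    return cv2.minEnclosingCircle(ct) if n=="top" else cv2.fitEllipse(cv2.convexHull(ct))
# black spout centroid in top / scene
for nm,t,s,z in(("flask",(445,216),(166,276),.094),("R",(253,197),(386,280),.130),("L",(178,186),(477,290),.130),("third",(289,203),(343,275),.13)):
    a=lid("top",*t);b=lid("scene",*s)
    x,d=cross(C["top"],a[0],C["scene"],b[0])
    P[nm]=onz(C["top"],*a[0],z-.005)
    print(nm,np.round(a[0],1),round(a[1],1),"top",P[nm].round(4),"scene",onz(C["scene"],*b[0],z-.005).round(4),"tri",x.round(4),round(d,4))
L,R=P["L"],P["R"];d=L-R;print("spacing",np.linalg.norm(d[:2]),"yaw",np.degrees(np.arctan2(-d[0],d[1])),"mid",(L+R)/2)
# rod line in the gap
c=C["top"];g=cv2.cvtColor(c["frame"],cv2.COLOR_RGB2GRAY).astype(float);pts=[]
for u in list(range(192,238))+list(range(300,322)):
    v0=198.5+(u-128.3)*28.9/202.5;r=np.arange(int(v0)-6,int(v0)+8)
    w=np.clip(g[r,u]-np.median(g[r,u])-12,0,None)
    if w.sum()>0: pts.append((u,(w*r).sum()/w.sum()))
l=cv2.fitLine(np.float32(pts),cv2.DIST_HUBER,0,.01,.01).ravel();print(l,len(pts))
A,B=[onz(c,u,l[3]+(u-l[2])*l[1]/l[0],.117) for u in(150,320)]
e=(A-B)/np.linalg.norm(A-B);n=np.array([e[1],-e[0]])
print("rod yaw",np.degrees(np.arctan2(-e[0],e[1])),"axis offs",[(k,round(float((P[k]-B)[:2]@n),4)) for k in("L","R","third")])
# hook wires
g8=g[205:255,425:475];sub=g8-cv2.medianBlur(g8.astype(np.uint8),15)
im=cv2.resize(np.clip(128+sub*4,0,255).astype(np.uint8),(600,600),interpolation=2);cv2.imwrite("pics/hook.png",im)
```

```text
flask [445.6 215.8] 13.0 top [ 0.5415 -0.2711  0.089 ] scene [ 0.5465 -0.2688  0.089 ] tri [ 0.5418 -0.271   0.0854] 0.0015
R [252.6 197. ] 12.8 top [0.5809 0.1782 0.125 ] scene [0.589  0.1789 0.125 ] tri [0.582  0.1794 0.1194] 0.0011
L [177.7 185.9] 12.9 top [0.6074 0.3517 0.125 ] scene [0.6135 0.3525 0.125 ] tri [0.6084 0.3535 0.1207] 0.0014
third [288.9 202.5] 12.9 top [0.568  0.0943 0.125 ] scene [0.5755 0.0953 0.125 ] tri [0.5688 0.0951 0.1198] 0.0009
spacing 0.17554889334824023 yaw -8.680950531425431 mid [0.59418246 0.26493101 0.125     ]
[9.8949754e-01 1.4454965e-01 2.4310001e+02 2.1502463e+02] 61
rod yaw -8.474581602873636 axis offs [('L', 0.0442), ('R', 0.0435), ('third', 0.0431)]
```

View pics/hook.png

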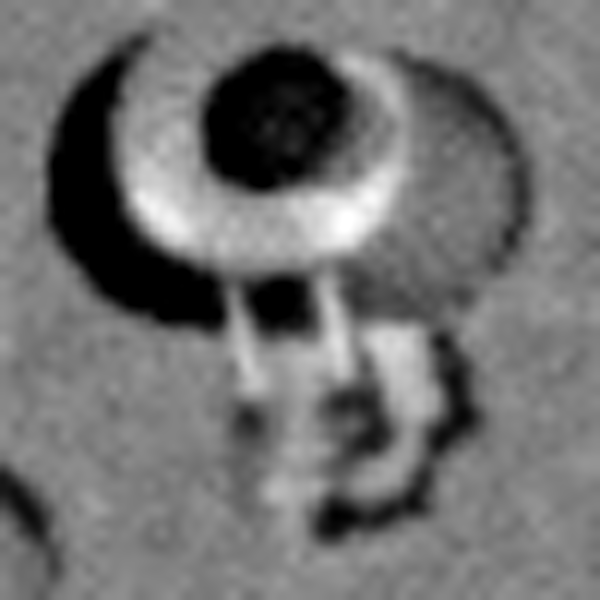

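The hook picture shows the wires running from about (276,282) to (299,378) in the 12× view, which makes the flask's yaw about +13°. The rail's yaw is -8.5°, so the carried flask must turn about -21.5°. The flask is at (0.5415,-0.271) and the target is (0.594,0.265).

```bash
python3 -m handwheel '[[[17,-32,0,0,0,1],[17,-32,0,0,0,1],[17,-32,0,0,0,1],[17,-32,0,0,0,1],[17,-32,0,0,0,1],[17,-32,0,0,0,1],[17,-32,0,0,0,1],[17,-32,0,0,0,1],[17,-32,0,0,0,1],[17,-32,0,0,0,1]]]' 0.6 40
python3 -m handwheel '[[[17,-32,0,0,0,1],[17,-32,0,0,0,1],[17,-32,0,0,0,1],[17,-32,0,0,0,1],[17,-32,0,0,0,1],[17,-32,0,0,0,1],[17,-32,0,0,0,1],[17,-32,0,0,0,1],[17,-32,0,0,0,1],[17,-32,0,0,0,1]]]'
python3 -m handwheel '[[[17,-32,0,0,0,1],[17,-32,0,0,0,1],[12,-32,0,0,0,1],[12,-32,0,0,0,1],[0,0,0,0,0,0]]]'; python3 -c "
from h import *;print(get_state())"
```

```text
time: 1.4
position: [0.3144, 0.1835, 0.3041]
ee_rot: [0.051, 0.999, 0.0, 0.0]
force: [1.2, -0.2, 0.7]
opening: 0.0514
time: 2.4
position: [0.4845, -0.1367, 0.3039]
ee_rot: [-0.036, 0.999, -0.0, 0.0]
force: [0.0, 1.1, -0.1]
opening: 0.0512
time: 2.9
position: [0.5428, -0.2667, 0.3031]
ee_rot: [-0.069, 0.998, -0.001, 0.0]
force: [-0.4, 1.0, -0.6]
opening: 0.0514
{'time': 2.9, 'joints': array([-5.77198508e-01,  4.44455976e-01,  7.27594776e-02,  1.19824680e+00,
       -6.95921162e-04, -7.15958648e-01]), 'joint_velocities': array([ 0.03989464, -0.04519863, -0.07120556,  0.01046025,  0.01816734,
        0.05100165]), 'tau': array([ -1.41158402, -63.90247107,  35.17968535,   0.06573071,
        -0.14800347,  -0.63849639]), 'position': array([ 0.54280587, -0.26667523,  0.30309721]), 'ee_rot': array([-6.93242636e-02,  9.97594027e-01, -5.34680831e-04,  1.30788657e-04]), 'force': array([-0.35802174,  0.95843431, -0.64257287]), 'moment': array([ 0.01957063,  0.04647092, -0.01048197]), 'opening': 0.051350123008670194}
```

```bash
python3 -m handwheel '[[[-1,-4,-20,0,0,0],[0,0,-25,0,0,0],[0,0,-25,0,0,0],[0,0,-20,0,0,0],[0,0,0,0,0,0],[0,0,0,0,0,0]]]'
python3 - <<'E'
from h import *
a=read_camera("scene")["frame"];b=read_camera("top")["frame"]
save("pre",np.hstack([cv2.resize(a[190:320,95:235],(400,371)),cv2.resize(b[150:280,370:510],(400,371))]))
E
```

```text
time: 3.5
position: [0.5409, -0.2668, 0.2144]
ee_rot: [-0.071, 0.998, 0.0, -0.0]
force: [0.4, 0.5, 1.5]
opening: 0.0513
```

View pics/pre.png

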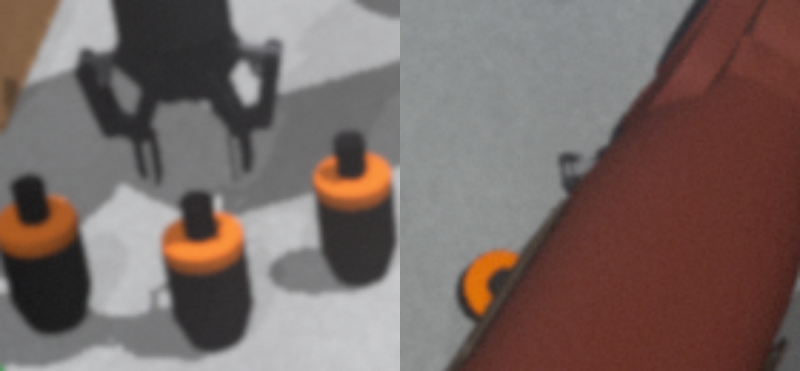

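The gripper is straddling the spout: the fingers are at crop (150,160) and (240,160), and the spout is at (198,215). I'll descend and close.

```bash
python3 -m handwheel '[[[0,-4,-10,0,0,0],[0,0,-10,0,0,0],[0,0,-10,0,0,0],[0,0,-5,0,0,0],[0,0,-5,0,0,0],[0,0,0,0,0,0],[0,0,0,0,0,0]]]'
python3 -m handwheel '[[[0,0,0,0,0,0],[0,0,0,0,0,0],[0,0,0,0,0,0],[0,0,0,0,0,0],[0,0,0,0,0,0]]]' 0 40
python3 - <<'E'
from h import *
a=read_camera("scene")["frame"]
save("grip",cv2.resize(a[190:320,95:235],(560,520)))
E
```

```text
time: 4.3
position: [0.541, -0.2711, 0.174]
ee_rot: [-0.07, 0.998, -0.0, 0.0]
force: [0.4, 0.9, -1.3]
opening: 0.0511
time: 4.8
position: [0.5412, -0.2713, 0.1745]
ee_rot: [-0.07, 0.998, -0.0, 0.0]
force: [-1.0, 0.6, 5.9]
opening: 0.0229
```

View pics/grip.png

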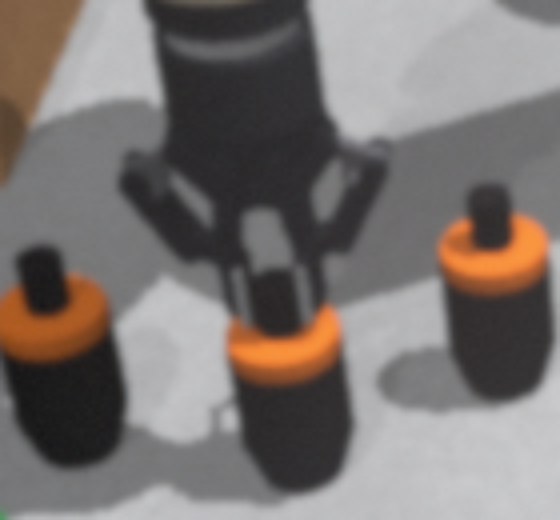

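The fingers hold the spout evenly, with an opening of 23 mm and the tips just at the lid. Next: lift, carry across and turn.

```bash
python3 -m handwheel '[[[0,0,10,0,0,0],[0,0,20,0,0,0],[0,0,25,0,0,0],[0,0,25,0,0,0],[0,0,25,0,0,0],[0,0,25,0,0,0],[0,0,25,0,0,0],[0,0,25,0,0,0],[0,0,20,0,0,0],[0,0,5,0,0,0]]]' 0 60
python3 -m handwheel '[[[3,15,0,0,0,-1],[3,30,0,0,0,-1],[3,30,0,0,0,-1],[3,30,0,0,0,-1],[3,30,0,0,0,-1],[3,30,0,0,0,-1],[3,30,0,0,0,-1],[3,30,0,0,0,-1],[3,30,0,0,0,-1],[3,30,0,0,0,-1]]]'
python3 -m handwheel '[[[3,30,0,0,0,-1],[3,30,0,0,0,-1],[3,30,0,0,0,-1],[3,30,0,0,0,-2],[3,30,0,0,0,-2],[3,30,0,0,0,-2],[3,30,0,0,0,-1.6],[3,25,0,0,0,-1],[2,16,0,0,0,0],[0,0,0,0,0,0]]]'
python3 -m handwheel '[[[0,0,0,0,0,0],[0,0,0,0,0,0],[0,0,0,0,0,0]]]'
python3 - <<'E'
from h import *
s=get_state();print(s["position"],s["ee_rot"],s["opening"])
a=read_camera("scene")["frame"];b=read_camera("top")["frame"]
save("over",np.hstack([cv2.resize(a[120:360,280:560],(400,343)),cv2.resize(b[110:290,110:320],(400,343))]))
E
```

```text
time: 5.85
position: [0.5413, -0.2714, 0.3813]
ee_rot: [-0.07, 0.998, -0.001, 0.001]
force: [-0.3, -0.1, -1.6]
opening: 0.0224
time: 6.85
position: [0.5706, 0.0152, 0.378]
ee_rot: [0.017, 1.0, 0.0, -0.001]
force: [0.6, -0.7, -2.2]
opening: 0.0218
time: 7.85
position: [0.5965, 0.2668, 0.3773]
ee_rot: [0.117, 0.993, -0.0, -0.001]
force: [-0.7, -0.4, -2.7]
opening: 0.0223
time: 8.15
position: [0.597, 0.264, 0.3789]
ee_rot: [0.118, 0.993, -0.0, -0.0]
force: [0.6, 0.2, -2.1]
opening: 0.022
[0.59699565 0.26400112 0.3789192 ] [ 1.18149702e-01  9.92995788e-01 -9.35322309e-05 -5.81166434e-05] 0.02199116933543481
```

View pics/over.png

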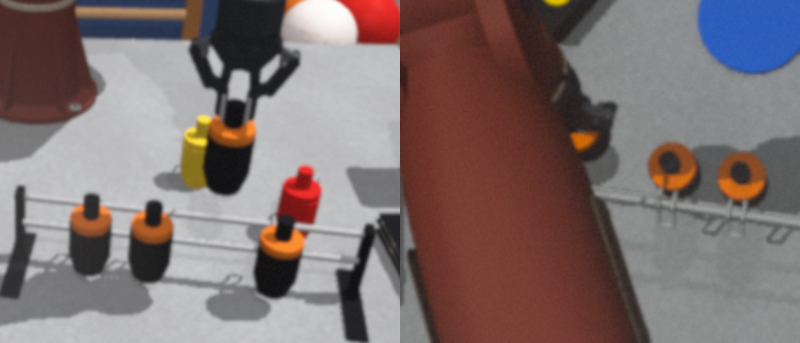

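The flask is held upright above the far side of the rail: lid at left crop (230,130), neighbours undisturbed. I'll check its position in the scene view, then lower it to just above hook engagement.

```bash
python3 -m handwheel '[[[0,0,-15,0,0,0],[0,0,-25,0,0,0],[0,0,-25,0,0,0],[0,0,-25,0,0,0],[0,0,-20,0,0,0],[0,0,-15,0,0,0],[0,0,-8,0,0,0],[0,0,0,0,0,0],[0,0,0,0,0,0]]]'
python3 - <<'E'
from h import *
s=get_state();c=read_camera("scene");h=cv2.cvtColor(c["frame"],cv2.COLOR_RGB2HSV)
m=cv2.inRange(h,(3,130,60),(18,255,255));k,l,st,ce=cv2.connectedComponentsWithStats(m)
z=.089+s["position"][2]-.1745
for i in range(1,k):
    if st[i,4]>150 and 320<ce[i][0]<500 and ce[i][1]>150:
        ct=max(cv2.findContours((l==i).astype(np.uint8),0,1)[0],key=len);e=cv2.fitEllipse(cv2.convexHull(ct))
        print(np.round(e[0],1),"z.125",onz(c,*e[0],.125).round(4),"zheld",onz(c,*e[0],z).round(4))
print(s["position"],z)
save("low",np.vstack([cv2.resize(c["frame"][170:340,300:540],(780,552),interpolation=2)]))
E
```

```text
time: 9.15
position: [0.5973, 0.2648, 0.2467]
ee_rot: [0.118, 0.993, 0.0, 0.0]
force: [1.0, -0.1, -1.3]
opening: 0.022
[433.2 270.1] z.125 [0.5567 0.2757 0.125 ] zheld [0.6042 0.2645 0.1612]
[343.2 274.1] z.125 [0.5767 0.0951 0.125 ] zheld [0.6232 0.0926 0.1612]
[386.1 279.1] z.125 [0.5894 0.179  0.125 ] zheld [0.6352 0.1724 0.1612]
[477.2 289.1] z.125 [0.6138 0.3524 0.125 ] zheld [0.6584 0.3375 0.1612]
[0.5973071  0.26482544 0.24672014] 0.1612201409880708
```

View pics/low.png

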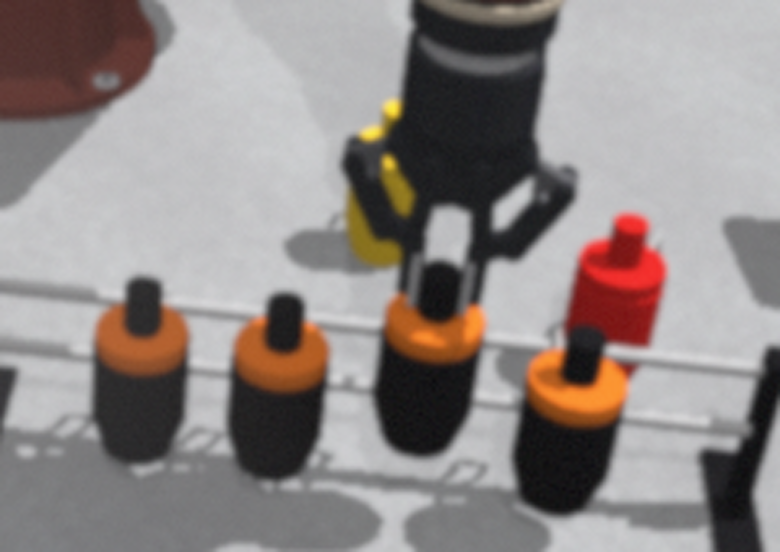

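The held flask is +2.6 mm to the far side of its seat line by the scene view (+3.5 mm by arm), centred in the gap. I'll lower it in stages.

```bash
python3 -m handwheel '[[[0,0,-5,0,0,0],[0,0,-5,0,0,0],[0,0,-5,0,0,0],[0,0,0,0,0,0]]]'
python3 -m handwheel '[[[0,0,-5,0,0,0],[0,0,-5,0,0,0],[0,0,-3,0,0,0],[0,0,0,0,0,0],[0,0,0,0,0,0]]]'
```

```text
time: 9.6
position: [0.5965, 0.2647, 0.2299]
ee_rot: [0.118, 0.993, -0.0, -0.001]
force: [-0.2, -0.0, -2.0]
opening: 0.0223
time: 10.1
position: [0.5963, 0.2649, 0.2175]
ee_rot: [0.118, 0.993, -0.0, -0.001]
force: [-3.0, 0.8, -3.5]
opening: 0.0219
```

```bash
python3 -m handwheel '[[[-1,0,-2,0,0,0],[-1,0,-2,0,0,0],[0,0,-1,0,0,0],[0,0,0,0,0,0],[0,0,0,0,0,0]]]'
python3 -m handwheel '[[[0,0,-1,0,0,0],[0,0,-1,0,0,0],[0,0,0,0,0,0],[0,0,0,0,0,0]]]'
python3 - <<'E'
from h import *
c=read_camera("scene");save("seat",cv2.resize(c["frame"][170:340,300:540],(780,552),interpolation=2))
E
```

```text
time: 10.6
position: [0.5949, 0.2649, 0.2129]
ee_rot: [0.118, 0.993, -0.0, -0.0]
force: [-1.6, 0.4, -1.0]
opening: 0.0219
time: 11.0
position: [0.5949, 0.2649, 0.211]
ee_rot: [0.118, 0.993, 0.0, -0.0]
force: [-1.7, 1.1, 1.7]
opening: 0.0223
```

View pics/seat.png

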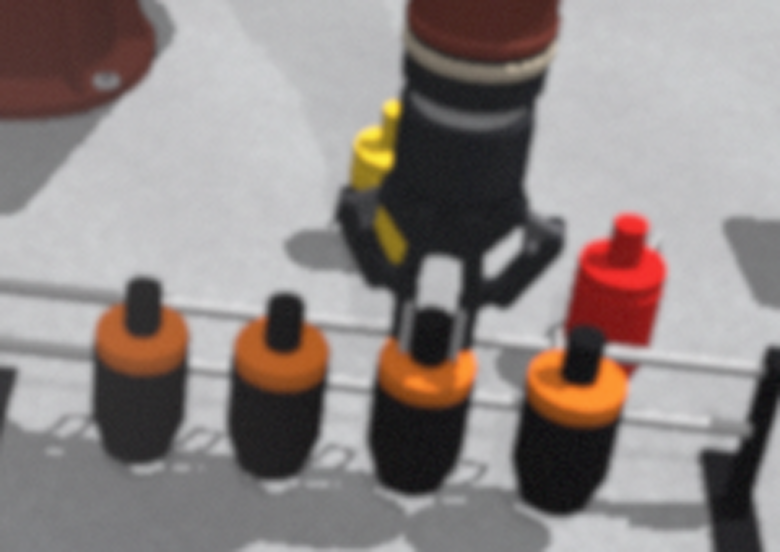

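The lid at (426,372) is on the line through the neighbours' lids, and the upward force is starting to rise. I'll seat it a little further.

```bash
python3 -m handwheel '[[[0,0,-1,0,0,0],[0,0,-1,0,0,0],[0,0,0,0,0,0],[0,0,0,0,0,0]]]'
```

```text
time: 11.45
position: [0.5955, 0.2649, 0.21]
ee_rot: [0.118, 0.993, 0.0, 0.001]
force: [-2.0, -0.3, 8.8]
opening: 0.0227
```

Seated: about 10 N of support at the expected height. Release a little, then rise.

```bash
python3 -m handwheel '[[[0,0,1,0,0,0],[0,0,0,0,0,0],[0,0,0,0,0,0],[0,0,0,0,0,0],[0,0,0,0,0,0]]]' 0.55
python3 -m handwheel '[[[0,0,3,0,0,0],[0,0,8,0,0,0],[0,0,15,0,0,0],[0,0,20,0,0,0],[0,0,20,0,0,0],[0,0,25,0,0,0],[0,0,25,0,0,0],[0,0,25,0,0,0],[0,0,0,0,0,0]]]'
python3 -m handwheel '[[[-25,0,0,0,0,0],[-25,0,0,0,0,0],[-25,0,0,0,0,0],[-30,0,0,0,0,0],[-30,0,0,0,0,0],[-30,0,0,0,0,0],[-30,0,0,0,0,0],[-20,0,0,0,0,0],[0,0,0,0,0,0],[0,0,0,0,0,0]]]'
python3 - <<'E'
from h import *
C={n:read_camera(n) for n in("scene","top")}
for n,c in C.items():
    h=cv2.cvtColor(c["frame"],cv2.COLOR_RGB2HSV)
    m=cv2.inRange(h,(3,130,60),(18,255,255));k,l,st,ce=cv2.connectedComponentsWithStats(m)
    for i in range(1,k):
        p=onz(c,*ce[i],.125)
        if st[i,4]>100 and .5<p[0]<.7 and .05<p[1]<.45:
            ct=max(cv2.findContours((l==i).astype(np.uint8),0,1)[0],key=len)
            e=cv2.minEnclosingCircle(ct) if n=="top" else cv2.fitEllipse(cv2.convexHull(ct))
            print(n,np.round(e[0],1),st[i,4],onz(c,*e[0],.125).round(4))
a,b=C["scene"]["frame"],C["top"]["frame"]
save("end",np.hstack([cv2.resize(a[190:350,320:520],(400,320)),cv2.resize(b[150:310,120:320],(400,320))]))
E
```

```text
time: 11.95
position: [0.595, 0.2648, 0.2097]
ee_rot: [0.118, 0.993, -0.0, -0.0]
force: [-0.3, -0.7, 0.5]
opening: 0.0471
time: 12.85
position: [0.596, 0.2652, 0.3555]
ee_rot: [0.118, 0.993, 0.001, 0.003]
force: [1.0, -0.5, 0.3]
opening: 0.047
time: 13.85
position: [0.3802, 0.265, 0.3512]
ee_rot: [0.117, 0.993, 0.0, 0.001]
force: [0.3, 0.2, -1.0]
opening: 0.047
scene [343.3 273.5] 452 [0.5746 0.0952 0.125 ]
scene [386.1 279.1] 475 [0.5892 0.179  0.125 ]
scene [432.  284.1] 501 [0.6017 0.2671 0.125 ]
scene [477.2 289. ] 529 [0.6137 0.3524 0.125 ]
top [177.5 186. ] 416 [0.6071 0.3522 0.125 ]
top [214.  191.3] 430 [0.5945 0.2674 0.125 ]
top [252.2 197.4] 425 [0.58   0.1789 0.125 ]
top [288.9 202.3] 434 [0.5683 0.0944 0.125 ]
```

View pics/end.png

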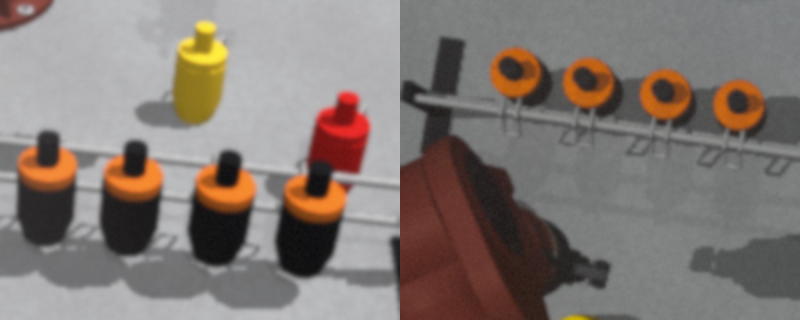

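All four flasks hang in line. The new one (left crop (222,190), right crop (588,83)) has its wires over the rod, and the neighbours haven't moved. Handing in.

```bash
python3 -m handwheel '[[[0,0,0,0,0,0],[0,0,0,0,0,0],[0,0,0,0,0,0],[0,0,0,0,0,0],[0,0,0,0,0,0]]]'; python3 -c "
from h import *
c=read_camera('scene');h=cv2.cvtColor(c['frame'],cv2.COLOR_RGB2HSV)[270:300,410:455]
m=cv2.moments(cv2.inRange(h,(3,130,60),(18,255,255)),True);print(410+m['m10']/m['m00'],270+m['m01']/m['m00'])
print(hand_in())"
```

```text
time: 14.45
position: [0.3801, 0.2648, 0.3508]
ee_rot: [0.118, 0.993, -0.0, -0.0]
force: [1.0, 0.3, 0.5]
opening: 0.0467
431.90059642147116 285.32604373757454
the job is handed in; nothing more can be done
None
```

The hooked flask now hangs on the upper rod, in the wide gap between the two neighbours, and the job is handed in (no verdict is reported). I gripped it by the spout, lifted it over the rail, turned it about 21.6° to match the rail, and lowered it until the rod took its weight. Then I released it and drew the arm clear, at about 14.5 s of the 51 s allowed.

Last checks before handing in:
- **Position:** both cameras put the flask within about 1 mm of the line through its neighbours' axes. It sits about 86 mm from the left one and 90 mm from the right one (over 55 mm needed).
- **Neighbours:** each had moved no more than about 1 mm from its starting place.
- **Upright and height:** I judged these by eye; it looks as upright and as high as the others. I did not measure the tilt angle.
- **Stillness:** I did not measure its speed; a last scene reading still had its lid at the same place.
- **Robot:** the arm was clear of everything, with tool force near zero.

The two cameras disagree by about 7 mm along x for every hanging flask, a steady offset, so I compared positions only within the same view.

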